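# Make up two pipe-fitting kits from the stock

## Task

Make up two kits from the fittings on the bench: the red-handled valve and the 45-degree elbow go into the blue tray, the tee and the copper coupling into the white tray, one fitting in each compartment (either compartment of its tray will do). Set every fitting down flat on the tray floor the same way up as it is now, and leave the blue-handled valve, the folding rule and the cardboard box where they are.

Things in the scene. Friction and masses are not known exactly. Their poses are not given: they have to be found in the camera images.
- valve_red_center (a point): Brass ball valve with a red plastic handle, lying on the bench with the handle up: body along x 64 long, 30 wide (y), 30 mm high with a flat underside; above its middle the bar handle, along x too, 56 long, 14 wide, 8 mm thick, at 38 to 46 mm height. Grasp across y, at the middle of the body. This point: its middle, half-way up, 23 mm above the underside; z up. 220 g.
- elbow_center (a point): Brass 45-degree elbow fitting lying flat: a bent tube about 70 long (x), 28 mm thick (width across y at its middle, a little more towards the ends) and 29 mm high; both ends bend towards -y by 22.5 degrees each. This point: the middle of the bend, half-way up, 15 mm above the underside; z up. Grasp across y. 160 g.
- tee_center (a point): Brass tee fitting: straight run along x 68 long, 29 wide (y), 29 mm high, and from its middle a round branch (29 mm across) pointing up, to 50 mm total height, with a dark bore on top. This point: middle, half-way up, 25 mm above the underside; z up. Grasp across y, at the middle. 200 g.
- coupling_center (a point): Copper straight coupling, a plain round sleeve standing on end: 32 mm diameter, 50 mm high, slightly waisted, dark bore on top. This point: on the axis, half-way up, 25 mm above the underside; z up. 120 g.
- tray_blue: Blue plastic tray fixed to the bench, outside 128 (its x) by 192 (its y) by 20 mm high, open on top; walls 4 mm, floor 4 mm thick. A low divider across the middle (4 mm thick, 18 mm high, at y = 0) makes two equal compartments, each 120 (x) by 90 mm (y) inside, with their centres at y = +47 and y = -47 mm. Origin: centre of the underside, on the bench; z up.
- tray_white: White plastic tray fixed to the bench, outside 128 (its x) by 192 (its y) by 20 mm high, open on top; walls 4 mm, floor 4 mm thick. A low divider across the middle (4 mm thick, 18 mm high, at y = 0) makes two equal compartments, each 120 (x) by 90 mm (y) inside, with their centres at y = +47 and y = -47 mm. Origin: centre of the underside, on the bench; z up.
- valve_blue: Brass ball valve with a blue plastic handle, lying on the bench with the handle up: body along x 64 long, 30 wide (y), 30 mm high with a flat underside; above its middle the bar handle, along x too, 56 long, 14 wide, 8 mm thick, at 38 to 46 mm height. Grasp across y, at the middle of the body. Origin: centre of the underside; z up. Spare stock: stays where it is.
- rule: Folded white and yellow folding rule, 200 long (x), 30 wide, 16 mm high. Origin: centre of the underside. A bystander.
- carton: Small closed cardboard box with a paper band, 70 (x) by 100 (y) by 40 mm high. Origin: centre of the underside. A bystander.
Things that resemble listed ones, but are neither listed nor needed, are in the scene too. Leave any green, purple or turquoise look-alike of the part that bears tee_center alone.

How it is judged:
At the end, for the whole second after the job is handed in: The red-handled valve and the elbow are in the blue tray, the tee and the coupling in the white tray, one in each compartment (centre within the compartment), resting on the tray floor (height within 10 mm), the same way up as at the start (tilt under 0.15 rad), released and at rest (((y of valve_red_center in the frame of tray_blue between 0.012 and 0.084 m and y of elbow_center in the frame of tray_blue between -0.084 and -0.012 m) or (y of valve_red_center in the frame of tray_blue between -0.084 and -0.012 m and y of elbow_center in the frame of tray_blue between 0.012 and 0.084 m)) and x of valve_red_center in the frame of tray_blue between -0.056 and 0.056 m and z of valve_red_center in the frame of tray_blue between 0.021 and 0.033 m and angle between each of valve_red_center, elbow_center, tee_center, coupling_center's own z axis and vertical below 0.15 rad and linear speed of each of valve_red, elbow, tee, coupling below 0.02 m/s and angular speed of each of valve_red, elbow, tee, coupling below 0.2 rad/s and x of elbow_center in the frame of tray_blue between -0.056 and 0.056 m and z of elbow_center in the frame of tray_blue between 0.013 and 0.025 m and ((y of tee_center in the frame of tray_white between 0.012 and 0.084 m and y of coupling_center in the frame of tray_white between -0.084 and -0.012 m) or (y of tee_center in the frame of tray_white between -0.084 and -0.012 m and y of coupling_center in the frame of tray_white between 0.012 and 0.084 m)) and x of tee_center in the frame of tray_white between -0.056 and 0.056 m and z of tee_center in the frame of tray_white between 0.023 and 0.035 m and x of coupling_center in the frame of tray_white between -0.056 and 0.056 m and z of coupling_center in the frame of tray_white between 0.023 and 0.035 m); the robot touches nothing.
It fails at once if the blue-handled valve is shifted by more than 20 mm (distance of valve_blue from where it was at the start of the episode above 0.02 m).
It fails at once if the folding rule is shifted by more than 20 mm (distance of rule from where it was at the start of the episode above 0.02 m).
It fails at once if the cardboard box is shifted by more than 20 mm (distance of carton from where it was at the start of the episode above 0.02 m).
It also fails if it takes over 96 s, if anything falls off the work surface, if the arm or the gripper's body presses on something with over 40 N, if the wrist force passes 120 N, or if a joint passes its speed limit or range.

## Robot

A 6-joint arm with a two-finger parallel gripper is mounted at the origin on the work surface. World frame = base frame: x ahead of the robot, y to its left, z up, the work surface at z = 0. Lengths are in m, angles in rad, forces in N, time in s.
With the tool pointing down it reaches from about 0.375 to 0.925 m from the base axis. Payload 5.7 kg.
Tool frame: the origin (TCP) lies on the centre line of the jaws, within the pads' length; the fingertips stand 8 mm ahead of it and the grasp point (between the pads) lies 11 mm behind it; z points along the fingers, y is the direction in which the jaws open and shut (so a half turn about z gives the same grasp; the last joint's range is limited). The gripper opens to 88 mm and grips with 3 to 60 N. Pads are 20 mm wide; open, the fingers measure 115 mm over their backs; the gripper's body (75 mm by 178 mm) begins 61 mm behind the grasp point.
Start: joints at [-1.265, 0.359, 1.51, -0, 1.272, -0.115], TCP at [0.245, -0.548, 0.231] pointing down, gripper open.
Joint ranges: [-2.97, 2.97], [-1.01, 2.36], [0.21, 2.38], [-0.96, 4.11], [0.2, 2.71], [-2.98, 2.98]. Speed limits (rad/s): [2.39, 2.39, 3.14, 3.14, 3.14, 3.14].

## Interface

Orientations are given as a rotation vector (axis times angle).
In Python, from bench import robot, eyes gives the robot as it stands.
- The arm moves only by the tool apply_moves, never from a script. Its argument "deltas" is text: rows parted by semicolons, each of 7 numbers parted by spaces: the turn, a rotation vector about the tool's x, y, z as a fraction of full scale, then the shift along the tool's x, y, z as a fraction of full scale, then the opening, from 0 (shut) to 1 (fully open). A call has exactly 10 rows; each row is the pose to reach, as a shift and turn from the pose measured when the call began, along the tool's axes at that moment; what a row does not reach only later rows make up. Full scale, the value 1, is 15 cm for a shift and 45 degrees for a turn. A row lasts 1/8 s, in which the tool goes at most 62.5 mm and 10.7 degrees, less where a joint would pass 70% of its speed; a pose out of reach is approached as far as the arm can. A call with a number of a shift or a turn outside -1 to 1 is refused whole. A call with a gripper value outside its range is refused whole. The fingers move at their own pace and stop on an object; "grip_force" is the grip in N (left out, the last holds). Time passes only in rows, so rows that repeat a pose let the fingers close, or fill a call up. It gives the time, the measured TCP pose, the force and the opening at its end, in the units of the state.
- robot.observe(): the state, without advancing time (a new reading comes with each control period).
- eyes.get_image(name): name is "scene" or "top" or "wrist"; returns (picture, depth): 420x560x3 uint8, red, green, blue; 420x560 float32, m along the optical axis (not along the pixel's ray), 0 where there is no reading.
- eyes.camera_info(name): a dict with "intrinsics" (3x3 intrinsics, pixels), "pose" (4x4, takes a point from camera to world coordinates); the wrist camera has in their place "T_tool_cam" (4x4, takes a point from camera to tool coordinates, whose origin is the TCP and whose axes are the flange's). Camera axes: x right, y down, z forward; pixel columns grow to the right and rows downward; lengths in m; the calibration is good to about 2 mm. A picture is of the moment at which its call begins: read the wrist's pose just before it. camera_info takes no time and is no camera call.
- robot.job_done(): hands the job in, once; it reports no verdict.
The state is a dict: "time": time; "q": joint angles; "qd": joint speeds; "tau": joint torques, N m; "tool_pos": TCP position; "eef_rot": TCP orientation; "ft_force": force on the tool from outside, world axes, zero at the start; "moment": the same for the moment, N m; "width": finger opening in m.
Only numpy, scipy, OpenCV 4.12 (cv2) and the standard library are available. Lean on these libraries where they do the work, as an engineer would, in place of code of your own. Each camera call takes 0.05 s, during which the arm holds its last target. There are 200 camera calls.

## Working session

There is one attempt and no reset: what is moved stays moved. The work goes in short steps, Python scripts to look and compute and a tool call to move; the robot and the scene stay as the last step left them, time stands still between calls to the robot, and variables do not carry over. Pictures are saved under pics/ and viewed, about 12 in all and at most 16, crops included, and the job is handed in when it is done.

Besides the shell and the picture viewer there is one more tool, called after "Emit:" in YAML: its name, and indented under it one key for each argument. apply_moves: Moves the arm, as the interface text tells. Its arguments: {"type":"object","properties":{"deltas":{"type":"string"},"grip_force":{"type":"number"}},"required":["deltas"]}

```bash
ls; mkdir -p pics
cat > h.py <<'E'
import numpy as np, cv2
from scipy.spatial.transform import Rotation as R
from bench import robot, eyes
def grab(n):
    p,d=eyes.get_image(n); i=eyes.camera_info(n); np.savez(f'{n}.npz',p=p,d=d,K=i['intrinsics'],T=i.get('pose',np.eye(4))); return p,d,i
def cloud(d,K,T):
    v,u=np.mgrid[:d.shape[0],:d.shape[1]]
    c=np.stack([(u-K[0,2])/K[0,0]*d,(v-K[1,2])/K[1,1]*d,d,np.ones_like(d)],-1)
    return (c@np.asarray(T).T)[...,:3]
E
python3 - <<'E'
from h import *
for n in('top','scene'):
    p,d,i=grab(n); cv2.imwrite(f'pics/{n}0.png',cv2.resize(p[:,:,::-1],(784,588))); print(n,i)
print(robot.observe())
E
```

```text
pics
top {'intrinsics': array([[444.9602723 ,   0.        , 281.16270684],
       [  0.        , 444.9602723 , 208.80518481],
       [  0.        ,   0.        ,   1.        ]]), 'pose': array([[-0.02869635, -0.99412167,  0.10439644,  0.43628801],
       [-0.99957646,  0.02904475,  0.00181822, -0.01325489],
       [-0.0048397 , -0.10430004, -0.9945341 ,  1.01163301],
       [ 0.        ,  0.        ,  0.        ,  1.        ]])}
scene {'intrinsics': array([[402.50273934,   0.        , 277.13374776],
       [  0.        , 402.50273934, 207.01052518],
       [  0.        ,   0.        ,   1.        ]]), 'pose': array([[ 0.84554892,  0.42018559, -0.32937987,  0.82151416],
       [ 0.53383655, -0.65602637,  0.53352408, -0.45704982],
       [ 0.00809725, -0.62695572, -0.77901281,  0.71782241],
       [ 0.        ,  0.        ,  0.        ,  1.        ]])}
{'time': 0.1, 'q': array([-1.26506719e+00,  3.59438874e-01,  1.51133958e+00, -7.96261591e-07,
        1.27250392e+00, -1.15089716e-01]), 'qd': array([-0.00099386,  0.00052228, -0.00263124,  0.00041612, -0.00260235,
        0.00025187]), 'tau': array([ 6.57463715e-04, -5.16355813e+01, -2.71406507e+01,  6.77929795e-02,
        2.75581906e-02, -2.26900636e-05]), 'tool_pos': array([ 0.2449144 , -0.54705548,  0.22988429]), 'eef_rot': array([-3.07066138e+00, -6.55803082e-01,  2.53669128e-04]), 'ft_force': array([-0.13751286, -0.37379731, -0.2138669 ]), 'moment': array([-0.01494567, -0.0180694 , -0.00238249]), 'width': 0.08825944661941178}
```

View pics/top0.png

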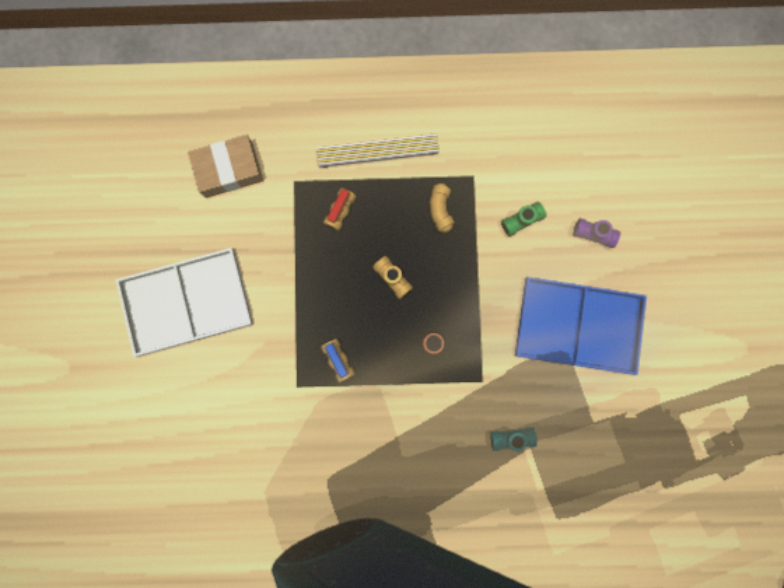

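View pics/scene0.png

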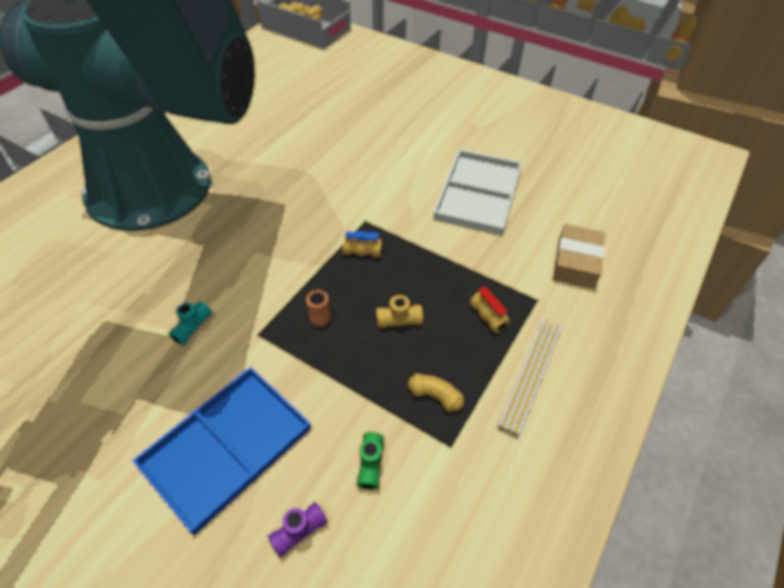

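Top view, in 784x588 pixels: red valve (340,209), elbow (442,207), blue valve (337,360), coupling (433,343), white tray (186,302) and blue tray (581,326). There are four tee candidates: brass (392,277), green (524,218), purple (598,232) and turquoise (515,439). The brass one fits "brass tee" because the other three are coloured look-alikes. I'll measure and confirm it in a crop.

```bash
cat > m.py <<'E'
from h import *
z=np.load('top.npz'); P=cloud(z['d'],z['K'],z['T']); 
d=z['d']
for n,c in dict(red=(340,209),elbow=(442,207),tee=(392,277),coup=(433,343),blue=(337,360),white=(186,302),btray=(581,326),green=(524,218),rule=(377,151),carton=(226,165)).items():
    u,v=np.array(c)/1.4; w=55 if n in('white','btray','rule') else 27
    sl=np.s_[int(v-w):int(v+w),int(u-w):int(u+w)]
    q=P[sl]; dd=d[sl]; m=((q[...,2]>.009)&(dd>0)).astype(np.uint8)
    k,l,s,cc=cv2.connectedComponentsWithStats(m)
    ctr=l.shape[0]/2
    j=1+np.argmax(s[1:,4]); o=q[l==j]
    fl=q[(l==0)&(dd>0)][:,2]
    r=cv2.minAreaRect(o[:,:2].astype(np.float32)*1000)
    print(n,'n',len(o),'floor z',np.median(fl).round(4),'zmax',np.percentile(o[:,2],98).round(4),'rect',np.round(r[0],1),np.round(r[1],1),round(r[2],1),'mean',o.mean(0).round(4))
    for lo,hi in((.01,.034),(.034,.06)):
        t=o[(o[:,2]>lo)&(o[:,2]<hi)]
        if len(t)>15:
            r=cv2.minAreaRect(t[:,:2].astype(np.float32)*1000); print('    ',lo,len(t),np.round(r[0],1),np.round(r[1],1),round(r[2],1),t.mean(0).round(4))
p=z['p'][110:290,190:370,::-1]; cv2.imwrite('pics/crop0.png',cv2.resize(p,(600,600),interpolation=cv2.INTER_CUBIC))
E
python3 m.py
```

```text
red n 361 floor z 0.0008 zmax 0.0491 rect [680.   72.4] [29.3 65.5] 62.3 mean [0.6766 0.0711 0.0337]
     0.01 196 [680.   72.4] [29.3 65.5] 62.3 [0.6741 0.0697 0.0243]
     0.034 164 [680.1  72.9] [14.5 57.1] 62.2 [0.6798 0.0727 0.0451]
elbow n 411 floor z 0.0008 zmax 0.0315 rect [678.1 -92.4] [82.1 34.8] 6.4 mean [ 0.6758 -0.0916  0.025 ]
     0.01 411 [678.1 -92.4] [82.1 34.8] 6.4 [ 0.6758 -0.0916  0.025 ]
tee n 386 floor z 0.001 zmax 0.0523 rect [566.3 -11.1] [68.2 28.5] 38.5 mean [ 0.5647 -0.0108  0.0343]
     0.01 248 [566.3 -11.1] [68.2 28.5] 38.5 [ 0.564  -0.0109  0.0259]
     0.034 138 [564.5 -15.3] [37.4 26.7] 71.1 [ 0.5659 -0.0106  0.0495]
coup n 179 floor z 0.001 zmax 0.0534 rect [458.  -70.8] [30.2 30.6] 12.9 mean [ 0.4578 -0.0702  0.0487]
     0.034 171 [457.1 -71.4] [30.4 30. ] 88.5 [ 0.4579 -0.0707  0.0503]
blue n 369 floor z 0.0009 zmax 0.0489 rect [436.1  80. ] [63.9 29.9] 25.8 mean [0.4363 0.0787 0.0338]
     0.01 205 [436.1  80. ] [63.9 29.9] 25.8 [0.4363 0.0776 0.0244]
     0.034 164 [436.4  80.3] [55.5 13.4] 27.1 [0.4363 0.08   0.0457]
white n 948 floor z 0.0014
[... 311 characters left out ...]
4814 -0.3148  0.0181]
green n 396 floor z -0.0001 zmax 0.0526 rect [ 655.7 -225.6] [28.7 69. ] 26.3 mean [ 0.6529 -0.2228  0.0335]
     0.01 253 [ 655.7 -225.6] [28.7 69. ] 26.3 [ 0.6517 -0.2218  0.0249]
     0.034 142 [ 655.6 -225.8] [26.5 27.6] 43.8 [ 0.6549 -0.2249  0.0491]
rule n 1151 floor z 0.0002 zmax 0.0196 rect [779.4   8.6] [ 31.9 199.4] 4.9 mean [0.7788 0.0086 0.0153]
     0.01 1131 [779.4   8.7] [ 31.9 199.1] 4.9 [0.7789 0.0087 0.0154]
carton n 1588 floor z 0.0001 zmax 0.0433 rect [756.1 256.2] [ 71.8 100.3] 14.7 mean [0.7526 0.2539 0.0376]
     0.01 194 [738.4 235.5] [ 56.3 120.4] 49.6 [0.7327 0.2387 0.0221]
     0.034 1387 [756.4 256.5] [ 71.6 100.3] 15.4 [0.7556 0.2561 0.0399]
```

View pics/crop0.png

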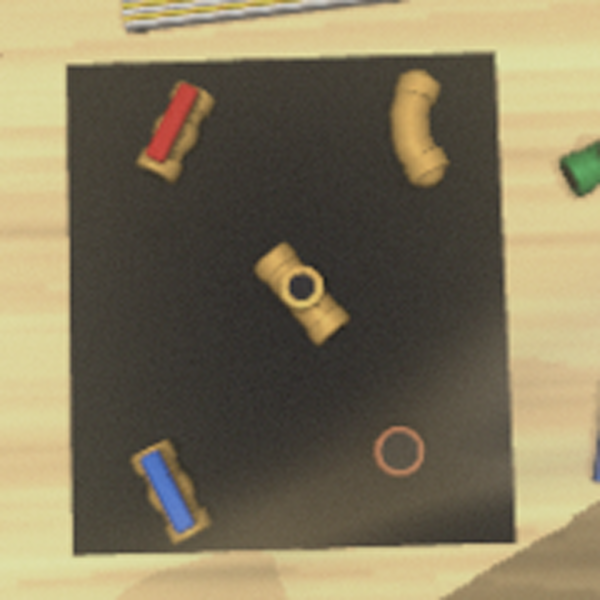

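The crop shows the brass tee at (300,287) with its dark bore up, so that's confirmed as the target. The valves, the elbow and the copper ring agree with their listed sizes.

Plan:
1. Coupling to white + compartment
2. Tee to white - compartment
3. Red valve to blue + compartment
4. Elbow to blue - compartment

```bash
cat > to.py <<'E'
# usage: to.py x y z psi_deg : deltas from the measured pose (fraction of full scale); legs along the path may be split
import sys
from h import *
def go(*a):
    s=robot.observe(); M=R.from_rotvec(s['eef_rot']); x,y,z,psi=a; p=np.deg2rad(psi)
    G=R.from_matrix([[np.cos(p),np.sin(p),0],[np.sin(p),-np.cos(p),0],[0,0,-1]])
    print('t',round(s['time'],2),'pos',s['tool_pos'].round(4),'w',round(s['width'],4),'turn',((M.inv()*G).as_rotvec()/(np.pi/4)).round(3),'shift',(M.inv().apply(np.array([x,y,z])-s['tool_pos'])/.15).round(3))
if __name__=='__main__':
    for q in sys.argv[1:]: go(*map(float,q.split(',')))
E
python3 to.py .458,-.071,.14,24
```

```text
t 0.1 pos [ 0.2449 -0.5471  0.2299] w 0.0883 turn [-0.002 -0.     0.002] shift [ 2.593 -2.315  0.604]
```

Emit:
apply_moves:
  deltas: "0 0 0 0.09 -0.08 0.02 1;0 0 0 0.19 -0.17 0.04 1;0 0 0 0.29 -0.26 0.06 1;0 0 0 0.39 -0.35 0.08 1;0 0 0 0.49 -0.44 0.1 1;0 0 0 0.59 -0.53 0.12 1;0 0 0 0.69 -0.62 0.14 1;0 0 0 0.79 -0.7 0.16 1;0 0 0 0.87 -0.77 0.18 1;0 0 0 0.9 -0.8 0.2 1"
  grip_force: 25

```text
time: 1.35
tool_pos: [0.3195, -0.3814, 0.1999]
eef_rot: [-3.07, -0.657, 0.0]
ft_force: [-0.2, -0.4, 0.1]
width: 0.0877
```

Emit:
apply_moves:
  deltas: "0 0 0 0.09 -0.08 0.02 1;0 0 0 0.19 -0.17 0.04 1;0 0 0 0.29 -0.26 0.06 1;0 0 0 0.39 -0.35 0.08 1;0 0 0 0.49 -0.44 0.1 1;0 0 0 0.59 -0.53 0.12 1;0 0 0 0.69 -0.62 0.14 1;0 0 0 0.79 -0.7 0.16 1;0 0 0 0.87 -0.77 0.18 1;0 0 0 0.9 -0.8 0.2 1"

```text
time: 2.6
tool_pos: [0.3939, -0.2154, 0.17]
eef_rot: [-3.07, -0.659, 0.0]
ft_force: [0.0, -0.6, -0.7]
width: 0.0877
```

```bash
python3 to.py .458,-.071,.14,24
```

```text
t 2.6 pos [ 0.3939 -0.2154  0.17  ] w 0.0877 turn [-0.002 -0.     0.005] shift [ 0.785 -0.702  0.201]
```

Emit:
apply_moves:
  deltas: "0 0 0 0.09 -0.08 0.02 1;0 0 0 0.19 -0.17 0.04 1;0 0 0 0.29 -0.26 0.06 1;0 0 0 0.39 -0.35 0.08 1;0 0 0 0.49 -0.44 0.1 1;0 0 0 0.59 -0.53 0.12 1;0 0 0 0.68 -0.61 0.15 1;0 0 0 0.75 -0.67 0.18 1;0 0 0 0.785 -0.7 0.2 1;0 0 0 0.785 -0.7 0.2 1"

```text
time: 3.85
tool_pos: [0.458, -0.0711, 0.1399]
eef_rot: [-3.069, -0.66, 0.001]
ft_force: [-0.7, -0.4, -0.3]
width: 0.0875
```

```bash
cat > w.py <<'E'
from h import *
s=robot.observe(); p,d,i=grab('wrist'); T=np.eye(4); T[:3,:3]=R.from_rotvec(s['eef_rot']).as_matrix(); T[:3,3]=s['tool_pos']
P=cloud(d,i['intrinsics'],T@i['T_tool_cam']); np.savez('wr.npz',P=P,p=p)
m=((P[...,2]>.009)&(P[...,2]<.06)&(d>0)).astype(np.uint8)
k,l,st,c=cv2.connectedComponentsWithStats(m)
for j in range(1,k):
    if st[j,4]>400:
        o=P[l==j]; r=cv2.minAreaRect(o[:,:2].astype(np.float32)*1000)
        print(st[j],'zmax',np.percentile(o[:,2],98).round(4),np.round(r[0],1),np.round(r[1],1),round(r[2],1),'rgb',p[l==j].mean(0).round())
E
python3 w.py; python3 to.py .458,-.071,.14,24
python3 -c "
import cv2,numpy as np;cv2.imwrite('pics/w0.png',np.load('wr.npz')['p'][:,:,::-1])"
```

```text
[ 232    0   59   91 3434] zmax 0.0522 [565.  -12.6] [64.5 29.1] 38.4 rgb [180. 152.  90.]
[ 516   30   44   44 1664] zmax 0.031 [ 646.7 -206.2] [29.7 28. ] 31.2 rgb [ 48. 104.  56.]
[  61  108   61   84 3871] zmax 0.0475 [437.8  76.9] [65.1 27. ] 29.3 rgb [102. 104. 113.]
[ 402  164  158  111 2319] zmax 0.0218 [ 495.4 -258.6] [ 88.6 117.4] 79.2 rgb [ 41.  74. 141.]
[ 255  180   41   51 1676] zmax 0.0524 [458.5 -71.4] [31.5 31.1] 70.2 rgb [73. 49. 39.]
[508 232  52  53 799] zmax 0.0197 [ 502.3 -313. ] [ 8.  63.4] 79.5 rgb [ 27.  55. 112.]
[ 287  355   73   42 2064] zmax 0.0477 [ 307.4 -192.3] [28.5 69.4] 4.9 rgb [ 44. 107. 104.]
t 3.9 pos [ 0.458  -0.0714  0.1401] w 0.0876 turn [-0.002  0.     0.006] shift [ 0.001 -0.003  0.   ]
```

View pics/w0.png

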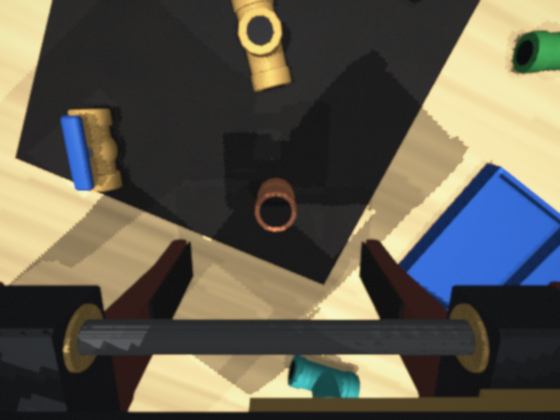

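The wrist view shows the coupling at (276,205), between the jaws at (190,245) and (365,245). Its depth position agrees with the top camera to within 1 mm. Descend and grip.

Emit:
apply_moves:
  deltas: "0 0 0 0 0 0.2 1;0 0 0 0 0 0.4 1;0 0 0 0 0 0.6 1;0 0 0 0 0 0.74 1;0 0 0 0 0 0.8 1;0 0 0 0 0 0.8 0.6;0 0 0 0 0 0.8 0.2;0 0 0 0 0 0.8 0.2;0 0 0 0 0 0.8 0.2;0 0 0 0 0 0.8 0.2"

```text
time: 5.15
tool_pos: [0.4581, -0.0713, 0.0203]
eef_rot: [-3.07, -0.66, 0.0]
ft_force: [0.4, 0.3, 0.3]
width: 0.0414
```

Emit:
apply_moves:
  deltas: "0 0 0 0 0 0 0;0 0 0 0 0 0 0;0 0 0 0 0 0 0;0 0 0 0 0 0 0;0 0 0 0 0 0 0;0 0 0 0 0 -0.1 0;0 0 0 0 0 -0.25 0;0 0 0 0 0 -0.45 0;0 0 0 0 0 -0.6 0;0 0 0 0 0 -0.7 0"

```text
time: 6.4
tool_pos: [0.4583, -0.0715, 0.1262]
eef_rot: [-3.071, -0.66, -0.001]
ft_force: [0.1, 0.2, -0.9]
width: 0.0317
```

```bash
python3 to.py .5253,.3725,.12,24
```

```text
t 6.4 pos [ 0.4583 -0.0715  0.1262] w 0.0317 turn [-0.001 -0.001  0.006] shift [ 1.624 -2.515  0.044]
```

Emit:
apply_moves:
  deltas: "0 0 0 0.04 -0.06 0 0;0 0 0 0.1 -0.15 0 0;0 0 0 0.16 -0.25 0 0;0 0 0 0.22 -0.35 0 0;0 0 0 0.29 -0.45 0 0;0 0 0 0.35 -0.55 0 0;0 0 0 0.41 -0.65 0 0;0 0 0 0.48 -0.75 0 0;0 0 0 0.54 -0.84 0 0;0 0 0 0.6 -0.93 0 0"

```text
time: 7.65
tool_pos: [0.4828, 0.0938, 0.1261]
eef_rot: [-3.07, -0.661, 0.0]
ft_force: [-0.2, -0.4, -0.5]
width: 0.0317
```

Emit:
apply_moves:
  deltas: "0 0 0 0.06 -0.09 0 0;0 0 0 0.12 -0.18 0 0;0 0 0 0.18 -0.27 0 0;0 0 0 0.24 -0.36 0 0;0 0 0 0.3 -0.46 0 0;0 0 0 0.36 -0.56 0 0;0 0 0 0.42 -0.66 0 0;0 0 0 0.48 -0.76 0 0;0 0 0 0.54 -0.85 0 0;0 0 0 0.6 -0.93 0 0"

```text
time: 8.9
tool_pos: [0.5077, 0.2591, 0.1262]
eef_rot: [-3.07, -0.661, 0.0]
ft_force: [-0.1, 0.9, -1.5]
width: 0.0317
```

```bash
python3 to.py .5253,.3725,.024,24
```

```text
t 8.9 pos [0.5077 0.2591 0.1262] w 0.0317 turn [-0.001 -0.     0.007] shift [ 0.418 -0.64   0.682]
```

Emit:
apply_moves:
  deltas: "0 0 0 0.06 -0.09 0 0;0 0 0 0.14 -0.21 0 0;0 0 0 0.23 -0.35 0 0;0 0 0 0.32 -0.49 0 0;0 0 0 0.39 -0.6 0 0;0 0 0 0.418 -0.64 0 0;0 0 0 0.418 -0.64 0.1 0;0 0 0 0.418 -0.64 0.25 0;0 0 0 0.418 -0.64 0.4 0;0 0 0 0.418 -0.64 0.5 0"

```text
time: 10.15
tool_pos: [0.5242, 0.371, 0.0492]
eef_rot: [3.071, 0.66, -0.004]
ft_force: [-0.6, -1.0, -2.0]
width: 0.0315
```

```bash
python3 to.py .5253,.3725,.024,24
```

```text
t 10.15 pos [0.5242 0.371  0.0492] w 0.0315 turn [-0.001  0.004  0.006] shift [ 0.011 -0.006  0.168]
```

Emit:
apply_moves:
  deltas: "0 0 0 0.01 0 0.06 0;0 0 0 0.01 0 0.12 0;0 0 0 0.01 0 0.16 0;0 0 0 0.01 0 0.17 0;0 0 0 0.01 0 0.17 0;0 0 0 0.01 0 0.17 0.3;0 0 0 0.01 0 0.17 0.55;0 0 0 0.01 0 0.17 0.55;0 0 0 0.01 0 0.17 0.55;0 0 0 0.01 0 0.17 0.55"

```text
time: 11.4
tool_pos: [0.5255, 0.3716, 0.0236]
eef_rot: [3.071, 0.66, -0.005]
ft_force: [-0.5, -0.1, -0.3]
width: 0.0478
```

Emit:
apply_moves:
  deltas: "0 0 0 0 0 -0.05 0.55;0 0 0 0 0 -0.15 0.55;0 0 0 0 0 -0.3 0.55;0 0 0 0 0 -0.45 0.55;0 0 0 0 0 -0.6 0.8;0 0 0 0 0 -0.7 1;0 0 0 0 0.1 -0.7 1;0 0 0 0 0.2 -0.7 1;0 0 0 0 0.3 -0.7 1;0 0 0 0 0.4 -0.7 1"

```text
time: 12.65
tool_pos: [0.5506, 0.3154, 0.1278]
eef_rot: [3.071, 0.659, -0.007]
ft_force: [0.7, 0.4, 0.1]
width: 0.0877
```

```bash
python3 w.py; python3 to.py .565,-.0115,.13,38.5
python3 -c "
import cv2,numpy as np;cv2.imwrite('pics/w1.png',np.load('wr.npz')['p'][:,:,::-1])"
```

```text
[ 390    0  170   42 5338] zmax 0.042 [731.4 249.5] [ 19.1 100.8] 15.5 rgb [119. 103.  82.]
[ 133  112  259  189 6753] zmax 0.0218 [536.4 325.8] [128.8 192.7] 14.1 rgb [129. 132. 125.]
[ 168  181   54   57 2141] zmax 0.0564 [526.5 370.4] [31.1 31.6] 32.2 rgb [66. 47. 38.]
t 12.7 pos [0.5515 0.3139 0.1279] w 0.0878 turn [ 0.     0.005 -0.318] shift [-0.806  2.016 -0.009]
```

View pics/w1.png

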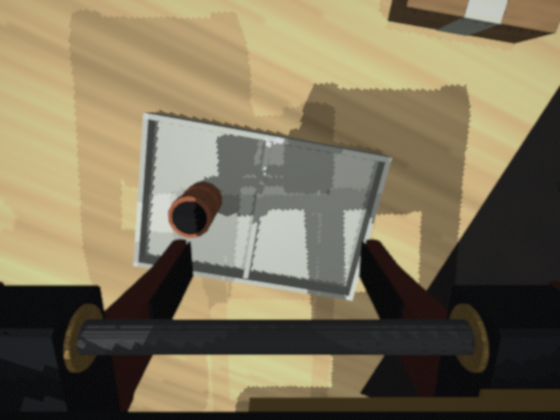

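The coupling stands upright in the white tray's left compartment at (188,216). Its top is at 56 mm and its centre is within 2 mm of target. Next, the tee.

Emit:
apply_moves:
  deltas: "0 0 0 -0.04 0.1 0 1;0 0 0 -0.08 0.2 0 1;0 0 0 -0.12 0.3 0 1;0 0 0 -0.16 0.4 0 1;0 0 0 -0.2 0.5 0 1;0 0 0 -0.24 0.6 0 1;0 0 0 -0.28 0.7 0 1;0 0 0 -0.32 0.8 0 1;0 0 0 -0.36 0.9 0 1;0 0 0 -0.4 1 0 1"

```text
time: 13.95
tool_pos: [0.5583, 0.1514, 0.1283]
eef_rot: [3.07, 0.658, -0.006]
ft_force: [0.1, -0.8, 0.1]
width: 0.0877
```

Emit:
apply_moves:
  deltas: "0 0 -0.03 -0.04 0.1 0 1;0 0 -0.07 -0.08 0.2 0 1;0 0 -0.11 -0.12 0.3 0 1;0 0 -0.15 -0.16 0.42 0 1;0 0 -0.19 -0.22 0.54 0 1;0 0 -0.23 -0.27 0.66 0 1;0 0 -0.27 -0.32 0.78 0 1;0 0 -0.3 -0.36 0.9 0 1;0 0 -0.318 -0.4 1 0 1;0 0 -0.318 -0.4 1 0 1"

```text
time: 15.2
tool_pos: [0.565, -0.0113, 0.1287]
eef_rot: [2.966, 1.032, -0.006]
ft_force: [-0.2, -0.2, 0.3]
width: 0.0879
```

```bash
python3 w.py; python3 to.py .565,-.012,.018,38.5
```

```text
[ 234    0  100   48 2699] zmax 0.0475 [679.9  72. ] [29.4 64.2] 61.5 rgb [166. 100.  62.]
[ 470    0   90   54 2909] zmax 0.0179 [784.7 -59.4] [31.6 64.2] 6.0 rgb [194. 177. 137.]
[ 406  109   87   93 3870] zmax 0.0308 [678.6 -92.5] [80.8 35.4] 2.1 rgb [163. 131.  73.]
[ 257  157   39   88 3019] zmax 0.0521 [567.2 -11. ] [68.9 28.7] 38.5 rgb [113.  91.  52.]
[  71  212   50   81 3086] zmax 0.0475 [436.8  79.4] [66.3 29.9] 26.7 rgb [84. 78. 72.]
[ 486  247   74   38 2078] zmax 0.0476 [ 652.8 -220.5] [29.9 57.8] 24.9 rgb [41. 91. 49.]
[360 367  51  30 592] zmax 0.0217 [ 483.5 -214.7] [ 7.2 54.9] 79.9 rgb [ 26.  52. 105.]
t 15.25 pos [ 0.5648 -0.0105  0.1286] w 0.0876 turn [-0.001  0.005 -0.002] shift [-0.002  0.009  0.737]
```

Emit:
apply_moves:
  deltas: "0 0 0 0.01 0.01 0.2 1;0 0 0 0.01 0.01 0.42 1;0 0 0 0.01 0.01 0.62 0.9;0 0 0 0.01 0.01 0.72 0.75;0 0 0 0.01 0.01 0.74 0.5;0 0 0 0.01 0.01 0.74 0;0 0 0 0.01 0.01 0.74 0;0 0 0 0.01 0.01 0.74 0;0 0 0 0.01 0.01 0.74 0;0 0 0 0.01 0.01 0.74 0"

```text
time: 16.5
tool_pos: [0.567, -0.011, 0.0183]
eef_rot: [2.966, 1.033, -0.005]
ft_force: [-1.5, 1.0, 7.1]
width: 0.0285
```

Emit:
apply_moves:
  deltas: "0 0 0 0 0 0 0;0 0 0 0 0 0 0;0 0 0 0 0 0 0;0 0 0 0 0 0 0;0 0 0 0 0 -0.1 0;0 0 0 0 0 -0.22 0;0 0 0 0 0 -0.36 0;0 0 0 0 0 -0.5 0;0 0 0 0 0 -0.62 0;0 0 0 0 0 -0.7 0"

```text
time: 17.75
tool_pos: [0.5676, -0.0108, 0.1248]
eef_rot: [2.965, 1.032, -0.003]
ft_force: [-0.4, -0.7, -1.3]
width: 0.0292
```

```bash
python3 to.py .548,.281,.1235,13.9
```

```text
t 17.75 pos [ 0.5676 -0.0108  0.1248] w 0.0292 turn [0.002 0.003 0.544] shift [ 1.106 -1.606  0.005]
```

Emit:
apply_moves:
  deltas: "0 0 0 0.04 -0.06 0 0;0 0 0 0.1 -0.14 0 0;0 0 0 0.16 -0.23 0 0;0 0 0 0.22 -0.32 0 0;0 0 0 0.28 -0.41 0 0;0 0 0 0.34 -0.5 0 0;0 0 0 0.4 -0.59 0 0;0 0 0 0.46 -0.67 0 0;0 0 0 0.51 -0.74 0 0;0 0 0 0.55 -0.8 0 0"

```text
time: 19.0
tool_pos: [0.5577, 0.1353, 0.1245]
eef_rot: [2.965, 1.033, -0.003]
ft_force: [-0.0, -0.2, -2.7]
width: 0.029
```

Emit:
apply_moves:
  deltas: "0 0 0.06 0.06 -0.09 0 0;0 0 0.12 0.12 -0.18 0 0;0 0 0.18 0.18 -0.27 0 0;0 0 0.24 0.25 -0.37 0 0;0 0 0.3 0.32 -0.47 0 0;0 0 0.36 0.39 -0.57 0 0;0 0 0.42 0.45 -0.66 0 0;0 0 0.48 0.51 -0.74 0 0;0 0 0.54 0.55 -0.8 0 0;0 0 0.54 0.55 -0.8 0 0"

```text
time: 20.25
tool_pos: [0.5477, 0.2813, 0.1241]
eef_rot: [3.115, 0.387, -0.002]
ft_force: [1.0, 0.3, -1.8]
width: 0.0289
```

```bash
python3 to.py .548,.281,.023,13.9
```

```text
t 20.25 pos [0.5477 0.2813 0.1241] w 0.0289 turn [0.003 0.002 0.006] shift [0.002 0.001 0.674]
```

Emit:
apply_moves:
  deltas: "0 0 0 0 0 0.12 0;0 0 0 0 0 0.26 0;0 0 0 0 0 0.4 0;0 0 0 0 0 0.52 0;0 0 0 0 0 0.6 0;0 0 0 0 0 0.65 0;0 0 0 0 0 0.67 0;0 0 0 0 0 0.67 0;0 0 0 0 0 0.67 0.3;0 0 0 0 0 0.67 0.5"

```text
time: 21.5
tool_pos: [0.5482, 0.2814, 0.0243]
eef_rot: [3.116, 0.388, 0.0]
ft_force: [0.2, -0.5, -0.3]
width: 0.0356
```

Emit:
apply_moves:
  deltas: "0 0 0 0 0 0 0.5;0 0 0 0 0 0 0.5;0 0 0 0 0 -0.05 0.5;0 0 0 0 0 -0.2 0.5;0 0 0 0 0 -0.35 0.5;0 0 0 0 0 -0.5 0.7;0 0 0 0 0 -0.62 1;0 0 0 0 0 -0.7 1;0 0 0 0 0 -0.7 1;0 0 0 0 0 -0.7 1"

```text
time: 22.75
tool_pos: [0.5477, 0.2813, 0.1287]
eef_rot: [3.116, 0.387, -0.001]
ft_force: [-0.2, 0.3, 0.6]
width: 0.0869
```

```bash
python3 w.py; python3 to.py .68,.072,.128,-27.7
python3 -c "
import cv2,numpy as np;cv2.imwrite('pics/w2.png',np.load('wr.npz')['p'][:,:,::-1])"
```

```text
[534 104  26  44 686] zmax 0.0289 [658.7  89.5] [33.  19.4] 19.9 rgb [80. 64. 36.]
[  87  122  254  154 7091] zmax 0.0219 [536.4 326. ] [128.9 193.1] 14.1 rgb [138. 141. 133.]
[ 256  160   40   89 3128] zmax 0.0561 [549.1 280.5] [68.7 29.1] 14.3 rgb [103.  84.  50.]
[ 123  181   61   56 2330] zmax 0.0563 [526.6 370.4] [31.6 31.3] 16.0 rgb [86. 61. 49.]
t 22.8 pos [0.5476 0.2813 0.1285] w 0.0878 turn [0.003 0.001 0.931] shift [0.514 1.569 0.005]
```

View pics/w2.png

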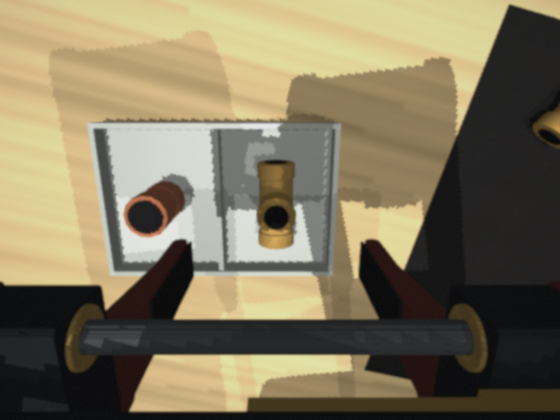

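The tee lies flat in the right compartment at (275,210), top at 56 mm, and the coupling stands undisturbed at (148,215). Next, the red valve.

Emit:
apply_moves:
  deltas: "0 0 0 0.02 0.07 0 1;0 0 0 0.05 0.15 0 1;0 0 0 0.08 0.24 0 1;0 0 0 0.11 0.33 0 1;0 0 0 0.14 0.42 0 1;0 0 0 0.17 0.51 0 1;0 0 0 0.2 0.6 0 1;0 0 0 0.22 0.68 0 1;0 0 0 0.25 0.75 0 1;0 0 0 0.26 0.8 0 1"

```text
time: 24.05
tool_pos: [0.6153, 0.1739, 0.1287]
eef_rot: [3.115, 0.387, -0.002]
ft_force: [-0.0, -0.2, 0.2]
width: 0.088
```

Emit:
apply_moves:
  deltas: "0 0 0.1 0.03 0.08 0 1;0 0 0.21 0.06 0.17 0 1;0 0 0.32 0.09 0.27 0 1;0 0 0.43 0.12 0.37 0 1;0 0 0.54 0.15 0.47 0 1;0 0 0.65 0.18 0.56 0 1;0 0 0.76 0.21 0.65 0 1;0 0 0.86 0.24 0.73 0 1;0 0 0.93 0.25 0.77 0 1;0 0 0.93 0.25 0.77 0 1"

```text
time: 25.3
tool_pos: [0.68, 0.0707, 0.1287]
eef_rot: [3.048, -0.751, -0.001]
ft_force: [0.1, -0.9, 0.9]
width: 0.0878
```

```bash
python3 w.py; python3 to.py .68,.0725,.013,-27.7
```

```text
[ 166    0  231  141 9286] zmax 0.018 [779.5  16.1] [ 32.1 184. ] 5.2 rgb [164. 145. 110.]
[ 433   55   74  102 4289] zmax 0.031 [679.6 -92.9] [80.3 35.5] 7.0 rgb [194. 158.  88.]
[   0  153  110  132 9682] zmax 0.042 [757.1 253.7] [70.5 97.7] 15.5 rgb [172. 148. 118.]
[ 254  163   37   86 2789] zmax 0.0476 [681.3  71.9] [29.5 64.7] 63.0 rgb [125.  66.  43.]
[ 149  355   76   56 1053] zmax 0.0215 [554.1 232.9] [96.4  6.5] 14.4 rgb [126. 130. 124.]
[128 382  44  29 614] zmax 0.0324 [556.3 273.4] [45.7 13.7] 13.2 rgb [110.  88.  51.]
t 25.35 pos [0.6798 0.0711 0.1287] w 0.088 turn [0.003 0.    0.002] shift [-0.003 -0.011  0.771]
```

Emit:
apply_moves:
  deltas: "0 0 0 0 -0.01 0.2 1;0 0 0 0 -0.01 0.42 1;0 0 0 0 -0.01 0.62 0.9;0 0 0 0 -0.01 0.74 0.75;0 0 0 0 -0.01 0.77 0.5;0 0 0 0 -0.01 0.77 0;0 0 0 0 -0.01 0.77 0;0 0 0 0 -0.01 0.77 0;0 0 0 0 -0.01 0.77 0;0 0 0 0 -0.01 0.77 0"

```text
time: 26.6
tool_pos: [0.6812, 0.0723, 0.0142]
eef_rot: [3.049, -0.75, 0.002]
ft_force: [-0.7, 1.0, 7.0]
width: 0.0298
```

Emit:
apply_moves:
  deltas: "0 0 0 0 0 0 0;0 0 0 0 0 0 0;0 0 0 0 0 0 0;0 0 0 0 0 0 0;0 0 0 0 0 -0.1 0;0 0 0 0 0 -0.22 0;0 0 0 0 0 -0.36 0;0 0 0 0 0 -0.5 0;0 0 0 0 0 -0.64 0;0 0 0 0 0 -0.75 0"

```text
time: 27.85
tool_pos: [0.6815, 0.0725, 0.1288]
eef_rot: [3.049, -0.75, 0.004]
ft_force: [-0.2, 0.0, -1.7]
width: 0.0302
```

```bash
python3 to.py .489,-.263,.125,-10.6
```

```text
t 27.85 pos [0.6815 0.0725 0.1288] w 0.0302 turn [ 0.001 -0.004 -0.378] shift [-0.1    2.577  0.027]
```

Emit:
apply_moves:
  deltas: "0 0 0 0 0.06 0 0;0 0 0 -0.01 0.15 0 0;0 0 0 -0.01 0.25 0 0;0 0 0 -0.02 0.35 0 0;0 0 0 -0.02 0.45 0 0;0 0 0 -0.02 0.55 0 0;0 0 0 -0.03 0.65 0 0;0 0 0 -0.03 0.75 0 0;0 0 0 -0.03 0.84 0 0;0 0 0 -0.04 0.92 0 0"

```text
time: 29.1
tool_pos: [0.6119, -0.0478, 0.129]
eef_rot: [3.049, -0.75, 0.005]
ft_force: [-0.4, 0.0, -2.9]
width: 0.0301
```

Emit:
apply_moves:
  deltas: "0 0 0 0 0.08 0 0;0 0 0 -0.01 0.17 0 0;0 0 0 -0.01 0.26 0 0;0 0 0 -0.02 0.35 0 0;0 0 0 -0.02 0.45 0 0;0 0 0 -0.02 0.55 0 0;0 0 0 -0.03 0.65 0 0;0 0 0 -0.03 0.75 0 0;0 0 0 -0.03 0.84 0 0;0 0 0 -0.04 0.92 0 0"

```text
time: 30.35
tool_pos: [0.5422, -0.1682, 0.1291]
eef_rot: [3.049, -0.751, 0.005]
ft_force: [-0.5, -0.8, -2.5]
width: 0.0306
```

```bash
python3 to.py .489,-.263,.125,-10.6
```

```text
t 30.35 pos [ 0.5422 -0.1682  0.1291] w 0.0306 turn [ 0.001 -0.004 -0.379] shift [-0.021  0.724  0.028]
```

Emit:
apply_moves:
  deltas: "0 0 -0.03 0 0.06 0 0;0 0 -0.08 0 0.15 0 0;0 0 -0.13 -0.01 0.25 0 0;0 0 -0.18 -0.01 0.35 0 0;0 0 -0.23 -0.01 0.45 0 0;0 0 -0.28 -0.01 0.55 0 0;0 0 -0.33 -0.02 0.64 0 0;0 0 -0.36 -0.02 0.7 0 0;0 0 -0.38 -0.02 0.72 0 0;0 0 -0.38 -0.02 0.72 0.02 0"

```text
time: 31.6
tool_pos: [0.4895, -0.2626, 0.1262]
eef_rot: [3.126, -0.29, 0.005]
ft_force: [-0.6, 0.1, -3.0]
width: 0.0299
```

```bash
python3 to.py .489,-.263,.0185,-10.6; python3 w.py
python3 -c "
import cv2,numpy as np;cv2.imwrite('pics/w3.png',np.load('wr.npz')['p'][:,:,::-1])"
```

```text
t 31.6 pos [ 0.4895 -0.2626  0.1262] w 0.0299 turn [ 0.002 -0.005  0.   ] shift [-0.006  0.002  0.718]
[   0    0   30   51 1116] zmax 0.0287 [ 651.7 -104.2] [18.5 33.3] 65.4 rgb [131. 104.  58.]
[ 126    0   70   37 1390] zmax 0.0311 [ 637.9 -213. ] [43.2 20.8] 84.5 rgb [ 59. 132.  71.]
[ 300    0  106   27 1741] zmax 0.0487 [ 617.6 -339.9] [68.7 12.4] 76.7 rgb [ 88.  47. 111.]
[ 211  125  255  154 6191] zmax 0.0219 [ 480.  -309.9] [192.7 128.7] 79.4 rgb [ 43.  72. 129.]
[225 373  51  24 918] zmax 0.0294 [ 317.9 -208.4] [48.9 20.8] 71.0 rgb [32. 81. 78.]
```

View pics/w3.png

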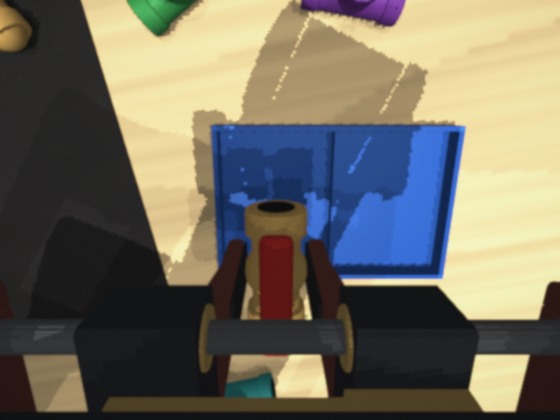

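The red valve is held handle-up at (276,260) over the blue tray's left compartment. Tray centre is confirmed at (0.480, -0.310). Lower it.

Emit:
apply_moves:
  deltas: "0 0 0 0 0 0.12 0;0 0 0 0 0 0.26 0;0 0 0 0 0 0.4 0;0 0 0 0 0 0.53 0;0 0 0 0 0 0.63 0;0 0 0 0 0 0.69 0;0 0 0 0 0 0.72 0;0 0 0 0 0 0.72 0;0 0 0 0 0 0.72 0.3;0 0 0 0 0 0.72 0.5"

```text
time: 32.9
tool_pos: [0.4901, -0.2628, 0.0182]
eef_rot: [3.126, -0.289, 0.006]
ft_force: [0.1, -0.1, 0.6]
width: 0.0366
```

Emit:
apply_moves:
  deltas: "0 0 0 0 0 0 0.5;0 0 0 0 0 0 0.5;0 0 0 0 0 -0.05 0.5;0 0 0 0 0 -0.2 0.5;0 0 0 0 0 -0.35 0.5;0 0 0 0 0 -0.5 0.7;0 0 0 0 0 -0.64 1;0 0 0 0 0 -0.74 1;0 0 0 0 0 -0.74 1;0 0 0 0 0 -0.74 1"

```text
time: 34.15
tool_pos: [0.4893, -0.2622, 0.1286]
eef_rot: [3.127, -0.29, 0.005]
ft_force: [0.2, 0.3, 0.2]
width: 0.0867
```

```bash
python3 w.py; python3 to.py .679,-.0895,.129,6.5
python3 -c "
import cv2,numpy as np;cv2.imwrite('pics/w4.png',np.load('wr.npz')['p'][:,:,::-1])"
```

```text
[   0    0   33   51 1240] zmax 0.0294 [ 652.1 -104.2] [18.8 33.7] 67.1 rgb [137. 109.  60.]
[ 128    0   70   37 1382] zmax 0.0313 [ 638.1 -212.8] [44.4 21.3] 83.6 rgb [ 60. 132.  71.]
[ 300    0  105   27 1741] zmax 0.0493 [ 618.5 -340. ] [68.7 13. ] 75.6 rgb [ 88.  48. 112.]
[ 212  124  253  153 6948] zmax 0.0219 [ 480.2 -310.3] [193.1 128.2] 79.4 rgb [ 42.  69. 124.]
[ 257  164   38   87 2878] zmax 0.0516 [ 489.8 -263.5] [29.9 64.7] 79.6 rgb [124.  65.  46.]
[ 202  371   75   40 1986] zmax 0.046 [ 307.2 -193.7] [28.1 68.7] 3.6 rgb [33. 83. 80.]
t 34.2 pos [ 0.4891 -0.2621  0.1283] w 0.0874 turn [ 0.002 -0.003 -0.38 ] shift [ 1.033 -1.364 -0.003]
```

View pics/w4.png

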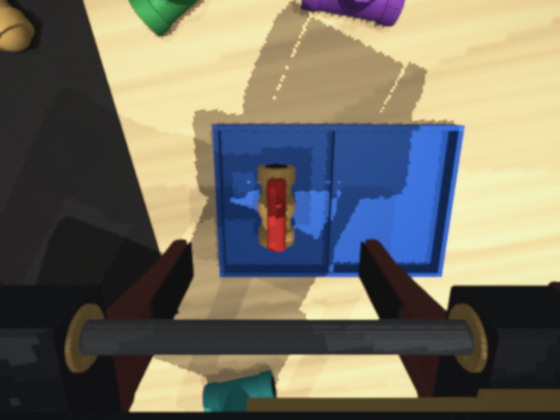

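The red valve lies flat in the left compartment at (277,207), with its handle top at 51 mm. Next, the elbow.

Emit:
apply_moves:
  deltas: "0 0 0 0.04 -0.06 0 1;0 0 0 0.09 -0.12 0 1;0 0 0 0.14 -0.19 0 1;0 0 0 0.19 -0.26 0 1;0 0 0 0.25 -0.33 0 1;0 0 0 0.31 -0.41 0 1;0 0 0 0.37 -0.49 0 1;0 0 0 0.43 -0.57 0 1;0 0 0 0.49 -0.65 0 1;0 0 0 0.55 -0.72 0 1"

```text
time: 35.45
tool_pos: [0.5908, -0.1704, 0.1284]
eef_rot: [3.127, -0.289, 0.004]
ft_force: [0.6, -0.3, -0.2]
width: 0.0878
```

Emit:
apply_moves:
  deltas: "0 0 -0.04 0.06 -0.08 0 1;0 0 -0.08 0.12 -0.16 0 1;0 0 -0.13 0.18 -0.23 0 1;0 0 -0.18 0.24 -0.3 0 1;0 0 -0.23 0.3 -0.38 0 1;0 0 -0.28 0.36 -0.47 0 1;0 0 -0.33 0.42 -0.55 0 1;0 0 -0.36 0.46 -0.61 0 1;0 0 -0.38 0.48 -0.64 0 1;0 0 -0.38 0.48 -0.64 0 1"

```text
time: 36.7
tool_pos: [0.6792, -0.089, 0.1284]
eef_rot: [3.135, 0.18, 0.003]
ft_force: [0.5, -0.2, 0.8]
width: 0.0878
```

```bash
python3 w.py; python3 to.py .679,-.0895,.013,6.5
python3 - <<'E'
import cv2,numpy as np
z=np.load('wr.npz');cv2.imwrite('pics/w5.png',z['p'][:,:,::-1])
P=z['P'];q=P.reshape(-1,3);q=q[(abs(q[:,0]-.679)<.05)&(abs(q[:,1]+.09)<.04)&(q[:,2]>.012)]
for x in np.arange(.64,.72,.008):
    y=q[abs(q[:,0]-x)<.003,1]; 
    if len(y)>5: print(round(x,3),np.percentile(y,[2,50,98]).round(4))
E
```

```text
[   17    31   278    54 12063] zmax 0.0179 [779.9   8.4] [ 32.3 200.3] 5.1 rgb [214. 197. 149.]
[ 258  155   47   97 3138] zmax 0.0309 [680.  -93.7] [79.7 36.1] 4.6 rgb [133. 107.  59.]
[ 387  218   94   63 3611] zmax 0.052 [ 657.1 -225.9] [28.7 68.7] 26.4 rgb [ 53. 113.  62.]
[509 258  51  27 902] zmax 0.0307 [ 645.2 -320.3] [20.9 38.5] 24.7 rgb [60. 34. 75.]
[376 355  28  42 485] zmax 0.0217 [ 516.1 -220.4] [ 5.4 54.9] 79.2 rgb [ 27.  56. 112.]
t 36.75 pos [ 0.679  -0.0893  0.1284] w 0.0878 turn [ 0.002 -0.002  0.001] shift [-0.001 -0.     0.769]
0.64 [-0.1038 -0.0982 -0.0882]
0.648 [-0.1078 -0.0957 -0.0849]
0.656 [-0.1127 -0.0983 -0.0826]
0.664 [-0.1087 -0.0954 -0.0784]
0.672 [-0.1024 -0.0896 -0.0768]
0.68 [-0.1011 -0.0883 -0.0759]
0.688 [-0.1006 -0.0878 -0.0758]
0.696 [-0.1014 -0.0838 -0.0506]
0.704 [-0.1281 -0.0884 -0.0523]
0.712 [-0.1296 -0.1176 -0.0854]
```

View pics/w5.png

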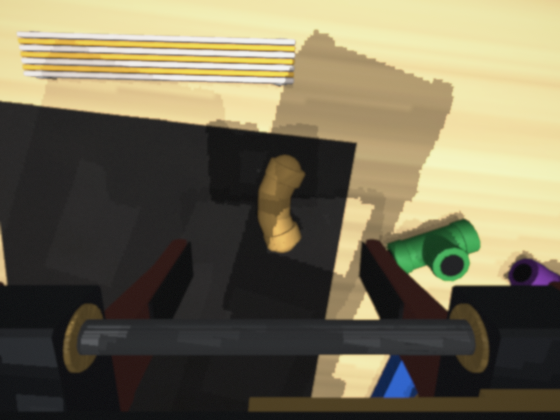

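The elbow is at (280,203), centred between the jaws, and the fingers will clear the green tee. Grasp it.

Emit:
apply_moves:
  deltas: "0 0 0 0 0 0.2 1;0 0 0 0 0 0.42 1;0 0 0 0 0 0.62 0.9;0 0 0 0 0 0.75 0.75;0 0 0 0 0 0.78 0.5;0 0 0 0 0 0.78 0;0 0 0 0 0 0.78 0;0 0 0 0 0 0.78 0;0 0 0 0 0 0.78 0;0 0 0 0 0 0.78 0"

```text
time: 38.0
tool_pos: [0.6797, -0.0894, 0.0124]
eef_rot: [3.135, 0.179, 0.004]
ft_force: [-1.5, 1.6, 6.8]
width: 0.0285
```

Emit:
apply_moves:
  deltas: "0 0 0 0 0 0 0;0 0 0 0 0 0 0;0 0 0 0 0 0 0;0 0 0 0 0 0 0;0 0 0 0 0 -0.1 0;0 0 0 0 0 -0.22 0;0 0 0 0 0 -0.36 0;0 0 0 0 0 -0.5 0;0 0 0 0 0 -0.64 0;0 0 0 0 0 -0.75 0"

```text
time: 39.25
tool_pos: [0.6799, -0.0894, 0.1272]
eef_rot: [3.134, 0.179, 0.008]
ft_force: [0.3, 0.2, -2.1]
width: 0.0283
```

```bash
python3 to.py .471,-.356,.125,-10.6
```

```text
t 39.25 pos [ 0.6799 -0.0894  0.1272] w 0.0283 turn [ 0.003 -0.006  0.381] shift [-1.586  1.608  0.012]
```

Emit:
apply_moves:
  deltas: "0 0 0 -0.06 0.06 0 0;0 0 0 -0.14 0.14 0 0;0 0 0 -0.22 0.22 0 0;0 0 0 -0.31 0.31 0 0;0 0 0 -0.4 0.4 0 0;0 0 0 -0.49 0.49 0 0;0 0 0 -0.58 0.58 0 0;0 0 0 -0.66 0.67 0 0;0 0 0 -0.74 0.75 0 0;0 0 0 -0.8 0.82 0 0"

```text
time: 40.5
tool_pos: [0.574, -0.2261, 0.127]
eef_rot: [3.134, 0.178, 0.008]
ft_force: [-0.6, -0.1, -1.7]
width: 0.0282
```

Emit:
apply_moves:
  deltas: "0 0 0.04 -0.08 0.08 0 0;0 0 0.08 -0.16 0.16 0 0;0 0 0.13 -0.25 0.25 0 0;0 0 0.18 -0.34 0.34 0 0;0 0 0.23 -0.43 0.43 0 0;0 0 0.28 -0.52 0.52 0 0;0 0 0.33 -0.61 0.61 0 0;0 0 0.36 -0.7 0.7 0 0;0 0 0.38 -0.77 0.78 0 0;0 0 0.38 -0.78 0.79 0 0"

```text
time: 41.75
tool_pos: [0.4706, -0.3582, 0.1268]
eef_rot: [3.126, -0.292, 0.008]
ft_force: [-0.6, 0.6, -0.9]
width: 0.0284
```

```bash
python3 to.py .471,-.356,.0165,-10.6
```

```text
t 41.75 pos [ 0.4706 -0.3582  0.1268] w 0.0284 turn [ 0.002 -0.007 -0.002] shift [-0.004 -0.016  0.735]
```

Emit:
apply_moves:
  deltas: "0 0 0 0 -0.01 0.12 0;0 0 0 0 -0.01 0.26 0;0 0 0 0 -0.01 0.4 0;0 0 0 0 -0.01 0.54 0;0 0 0 0 -0.01 0.65 0;0 0 0 0 -0.01 0.71 0;0 0 0 0 -0.01 0.735 0;0 0 0 0 -0.01 0.735 0;0 0 0 0 -0.01 0.735 0.3;0 0 0 0 -0.01 0.735 0.5"

```text
time: 43.0
tool_pos: [0.4718, -0.3574, 0.0171]
eef_rot: [3.125, -0.292, 0.01]
ft_force: [-0.0, 0.5, -0.9]
width: 0.0354
```

Emit:
apply_moves:
  deltas: "0 0 0 0 0 0 0.5;0 0 0 0 0 0 0.5;0 0 0 0 0 -0.05 0.5;0 0 0 0 0 -0.2 0.5;0 0 0 0 0 -0.35 0.5;0 0 0 0 0 -0.5 0.7;0 0 0 0 0 -0.64 1;0 0 0 0 0 -0.8 1;0 0 0 0 0 -0.95 1;0 0 0 0 0 -0.95 1"

```text
time: 44.25
tool_pos: [0.472, -0.3579, 0.1617]
eef_rot: [3.123, -0.292, 0.015]
ft_force: [0.1, -0.9, -0.0]
width: 0.0875
```

```bash
python3 w.py
python3 - <<'E'
from h import *
p,d,i=grab('top');cv2.imwrite('pics/top1.png',cv2.resize(p[:,:,::-1],(784,588)))
cv2.imwrite('pics/w6.png',np.load('wr.npz')['p'][:,:,::-1])
E
python3 m.py | grep -E '^(blue|rule|carton)'
```

```text
[  20    0   85   48 2335] zmax 0.0512 [ 652.5 -222.8] [27.7 58. ] 27.3 rgb [42. 98. 51.]
[ 172    0   93   39 2682] zmax 0.0518 [ 628.2 -343.7] [68.7 27.4] 69.9 rgb [ 93.  52. 117.]
[ 104  124  225  139 5407] zmax 0.0219 [ 480.  -309.7] [192.7 128.4] 79.5 rgb [ 39.  63. 113.]
[ 259  152   40   88 2594] zmax 0.0349 [ 471.7 -362.3] [35.6 79.4] 80.0 rgb [132. 106.  62.]
[ 147  160   41   77 2604] zmax 0.0516 [ 489.5 -264.6] [29.  64.9] 80.4 rgb [120.  62.  45.]
[ 132  355   55   54 1546] zmax 0.0519 [ 307.1 -205.5] [29.4 45.8] 2.5 rgb [29. 67. 64.]Traceback (most recent call last):
  File "m.py", line 10, in <module>
    j=1+np.argmax(s[1:,4]); o=q[l==j]
        ~~~~~~~~~^^^^^^^^^
    return _wrapfunc(a, 'argmax', axis=axis, out=out, **kwds)
    return bound(*args, **kwds)
ValueError: attempt to get argmax of an empty sequence
```

View pics/w6.png

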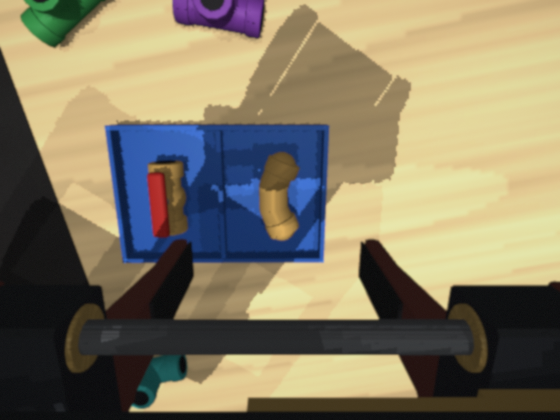

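View pics/top1.png

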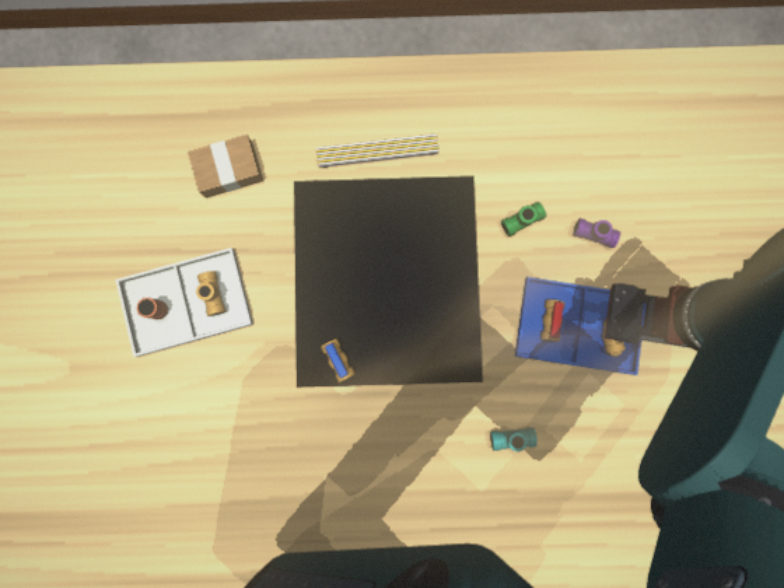

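The wrist view shows the valve at (167,200) and the elbow at (278,197), each flat in its own blue compartment. The top view shows the coupling (152,308) and tee (208,292) in the white tray. The blue valve, rule, carton and look-alikes are at their original pixels.

```bash
python3 -c "
from h import *
print(robot.job_done())"
```

```text
the job is handed in; nothing more can be done
None
```

Both kits are made up and the job is handed in at about 44 s of the 96 s allowed. The red valve and the elbow are in the blue tray, and the tee and the coupling in the white tray, one per compartment. `job_done()` gave no verdict, as expected.

**Placement:** wrist-camera depth after each release put every fitting within about 3 mm of its compartment centre. Top heights were 51 mm (valve), 35 mm (elbow) and 56 mm (tee and coupling). That is each part flat on the 4 mm floor plus about 2 mm, the same excess both cameras showed on the bench.

**Left alone:** in the final top picture the blue valve, rule, carton and coloured look-alikes are where they started. I judged that by eye because my numeric recheck script stopped with an error: the picked-up parts were no longer where it looked. I did not rerun it.

**Arm:** it ended clear of everything, with the gripper open and the TCP at z = 0.16 m. The wrist force read at the end of each move was never above about 8 N.

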